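# Turn a drained well block over and load it in the heater dock

## Task

The bare aluminium well block was washed and left upside down, wells down, on the blue drying mat. Turn it over and seat it wells up, fully home in the pocket of the empty heater dock (either way round), then press that dock's green start button all the way down and let go. Never let the block drop, and leave the loaded block in the other dock, that dock's button, the bottle and the beaker as they are.

Things in the scene. Friction and masses are not known exactly. Their poses are not given: they have to be found in the camera images.
- block: bare aluminium well block to be turned over, loose, about 0.25 kg: 60 (its x) x 50 (its y) x 46 mm (its z), flat sides. Its base is a black rubber pad 4 mm thick; the other end face has six round wells 12 mm wide. Origin: centre of the base's outer face; its z points from base to wells (down at the start). It stands steadily on any face
- block_wells (a point): centre of the block's face with the wells, 46 mm from the base along the block's z
- mat: thin blue drying mat fixed to the bench, 260 (x) x 280 (y) x 4 mm, origin at the centre of its underside; its top is 4 mm above the bench
- dock_empty: the heater dock to be loaded, fixed: white box 170 (x) x 120 mm (y), z up, origin at the centre of its underside. Flat white rim on top, 42 mm above the bench, with a rectangular pocket 64 (dock x) x 54 mm (dock y), 8 mm deep, with a dark floor, centred at dock x +25 mm, y 0; the rim round it is 28 mm wide or more. The front 45 mm (towards dock -x) is a step 22 mm high that carries the button
- dock_empty_pocket (a point): centre of the floor of the empty dock's pocket, 34 mm above the bench; axes as the dock's
- button_empty (a joint): travel of the empty dock's green start button: 0 up, 0.006 m fully down; springs back, about 4 N
- button_empty_top (a point): centre of the top of the empty dock's round green button, 22 mm across, on the dock's step at dock x -63, y -30 mm
- dock_full: the other heater dock, the same in every way, already loaded
- button_full (a joint): travel of the other dock's green button, to be left alone
- button_full_top (a point): centre of the top of the other dock's button
- loaded_block: bystander: a like block 60 x 50 x 46 mm with six vials with blue caps (60 mm high with the caps), seated in the other dock; origin at the centre of its underside
- bottle: bystander: small amber bottle with a blue cap, 48 mm across, 95 mm high, loose; origin at the centre of its underside
- beaker: bystander: small clear beaker, 52 mm across the rim, 60 mm high, loose; origin at the centre of its underside
Mind the look-alikes: they are no part of the job. Leave any pink look-alike of the dock_empty alone.

How it is judged:
By the outcome, as a careful person would: the job done as asked, in the order asked, and still so for the second after the job is handed in, with the robot touching nothing.
It also fails if it takes over 70 s, if anything falls off the work surface, if the arm or the gripper's body presses on something with over 40 N, if the wrist force passes 120 N, or if a joint passes its speed limit or range.

## Robot

A 7-joint arm with a two-finger parallel gripper is mounted at the origin on the work surface. World frame = base frame: x ahead of the robot, y to its left, z up, the work surface at z = 0. Lengths are in m, angles in rad, forces in N, time in s.
With the tool pointing down it reaches from about 0.35 to 0.9 m from the base axis. Payload 19.9 kg.
Tool frame: the origin (TCP) lies at the very end of the fingers, on their centre line; the grasp point (between the pads) lies 19 mm behind it; z points along the fingers, y is the direction in which the jaws open and shut (so a half turn about z gives the same grasp; the last joint's range is limited). The gripper opens to 85 mm and grips with 20 to 120 N. Pads are 22 mm wide; open, the fingers measure 114 mm over their backs; the gripper's body (76 mm by 85 mm) begins 54 mm behind the grasp point. The pads swing forward as they close: fully open they stand 13 mm farther back than shut.
Start: joints at [1.143, 0.417, -0.01, 1.614, 0.005, 1.111, -0.053], TCP at [0.236, -0.579, 0.21] pointing down, gripper open.
Joint ranges: [-2.81, 2.81], [-0.39, 2.02], [-1.27, 1.25], [0.06, 2.57], [-1.19, 4.33], [0.19, 2], [-2.82, 2.82]. Speed limits (rad/s): [1.89, 1.89, 2.39, 2.39, 3.01, 3.01, 3.01].

## Interface

Orientations are given as a unit quaternion [x, y, z, w].
In Python, from bench import arm gives the robot as it stands.
- The arm moves only by the tool arm_command, never from a script. Its argument "plan" is a list that holds one entry, the list of rows, each a list of 6 numbers: the shift along the world's x, y, z in mm, then the turn, a rotation vector about the world's x, y, z in degrees. In form: [[[tx, ty, tz, rx, ry, rz], ...]]. A call has 1 to 20 rows; each row is the pose to reach, as a shift and turn from the pose commanded when the call began; what a row does not reach only later rows make up. A row lasts 1/10 s, in which the tool goes at most 50 mm and 8.59 degrees, less where a joint would pass 70% of its speed; a pose out of reach is approached as far as the arm can. A call with a gripper value outside its range is refused whole. "hand" is the opening, from 0 (shut) to 1 (fully open), set as the call begins (left out, the last holds). The fingers move at their own pace and stop on an object; "newtons" is the grip in N (left out, the last holds). Time passes only in rows, so rows that repeat a pose let the fingers close. It gives the time, the measured TCP pose, the force and the opening at its end, in the units of the state.
- arm.get_state(): the state, without advancing time (a new reading comes with each control period).
- arm.grab_frame(name): name is "scene" or "top"; returns the picture (384x512x3 uint8, red, green, blue); there is no depth.
- arm.camera_params(name): a dict with "vertical_fov" (degrees; the focal length in pixels is half the picture's height over the tangent of half this angle, whatever the lens; pixels are square), "cx", "cy" (the principal point, pixels), "k1" (the pictures are not rectified: a ray, as slopes to the right and down, at radius r is drawn at 1 + k1 r^2 times it, then the intrinsics apply), "extrinsics" (4x4, takes a point from camera to world coordinates). Camera axes: x right, y up, looking along -z (the intrinsics and any distortion apply to the point x, -y, -z); pixel columns grow to the right and rows downward; lengths in m; the calibration is good to about 2 mm. A picture is of the moment at which its call begins. camera_params takes no time and is no camera call.
- arm.close_job(): hands the job in, once; it reports no verdict.
The state is a dict: "t": time; "q": joint angles; "dq": joint speeds; "tau": joint torques, N m; "ee_pos": TCP position; "tool_rot": TCP orientation; "force": force on the tool from outside, world axes, zero at the start; "ft_torque": the same for the moment, N m; "grip_width": finger opening in m.
Only numpy, scipy, OpenCV 4.12 (cv2) and the standard library are available. Lean on these libraries where they do the work, as an engineer would, in place of code of your own. Each camera call takes 0.05 s, during which the arm holds its last target. There are 200 camera calls.

## Working session

There is one attempt and no reset: what is moved stays moved. The work goes in short steps, Python scripts to look and compute and a tool call to move; the robot and the scene stay as the last step left them, time stands still between calls to the robot, and variables do not carry over. Pictures are saved under pics/ and viewed, about 8 in all and at most 12, crops included, and the job is handed in when it is done.

Besides the shell and the picture viewer there is one more tool, called as name(argument=value, ...) on one line, values as JSON. arm_command: Moves the arm, as the interface text tells. Its arguments: {"type":"object","properties":{"plan":{"type":"array","items":{"type":"array","items":{"type":"array","items":{"type":"number"}}}},"hand":{"type":"number"},"newtons":{"type":"number"}},"required":["plan"]}

```bash
ls; mkdir -p pics
python3 - <<'E'
from bench import arm
import cv2
for n in("scene","top"):
    cv2.imwrite(f"pics/{n}0.png",cv2.resize(arm.grab_frame(n)[:,:,::-1],(800,600),interpolation=cv2.INTER_CUBIC)); print(n,arm.camera_params(n))
print(arm.get_state())
E
```

```text
pics
scene {'vertical_fov': 47.157712665090216, 'cx': 256.8868704169284, 'cy': 195.54380171854098, 'k1': -0.1670201969276912, 'extrinsics': array([[-0.14346642, -0.68790158,  0.71148352,  1.5306552 ],
       [ 0.98964486, -0.09643737,  0.10631502,  0.10259717],
       [-0.00452067,  0.71936865,  0.69461379,  1.07746495],
       [ 0.        ,  0.        ,  0.        ,  1.        ]])}
top {'vertical_fov': 43.623023825002406, 'cx': 253.51917566308742, 'cy': 198.196182710705, 'k1': -0.07570471945568265, 'extrinsics': array([[ 0.01488986,  0.99800719, -0.06131843,  0.42783114],
       [-0.9998641 ,  0.0152955 ,  0.00615119, -0.03417752],
       [ 0.00707683,  0.0612185 ,  0.9980993 ,  1.31499689],
       [ 0.        ,  0.        ,  0.        ,  1.        ]])}
{'t': 0.1, 'q': array([ 1.14251508,  0.41789818, -0.01029359,  1.61410469,  0.00467865,
        1.11071639, -0.05299978]), 'dq': array([-0.0003886 , -0.00236596, -0.00058448, -0.0006729 ,  0.00061047,
       -0.00135472, -0.00039275]), 'tau': array([ 1.83016629e-03, -8.65812421e+01,  6.80420324e-01, -4.35633409e+01,
        1.92649470e-02,  4.86972203e-03, -1.37452994e-04]), 'ee_pos': array([ 0.23561915, -0.57852174,  0.20943684]), 'tool_rot': array([ 9.81359047e-01,  1.92182511e-01, -1.40458428e-04, -5.33151986e-04]), 'force': array([-0.30999817, -0.55888888,  0.0381386 ]), 'ft_torque': array([-0.04201618,  0.01269628,  0.01031275]), 'grip_width': 0.08547486020501346}
```

View pics/scene0.png

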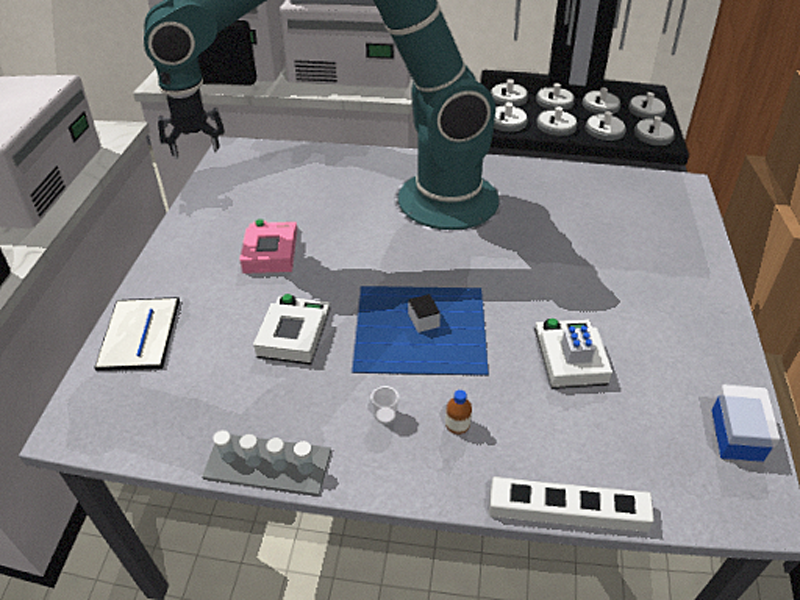

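View pics/top0.png

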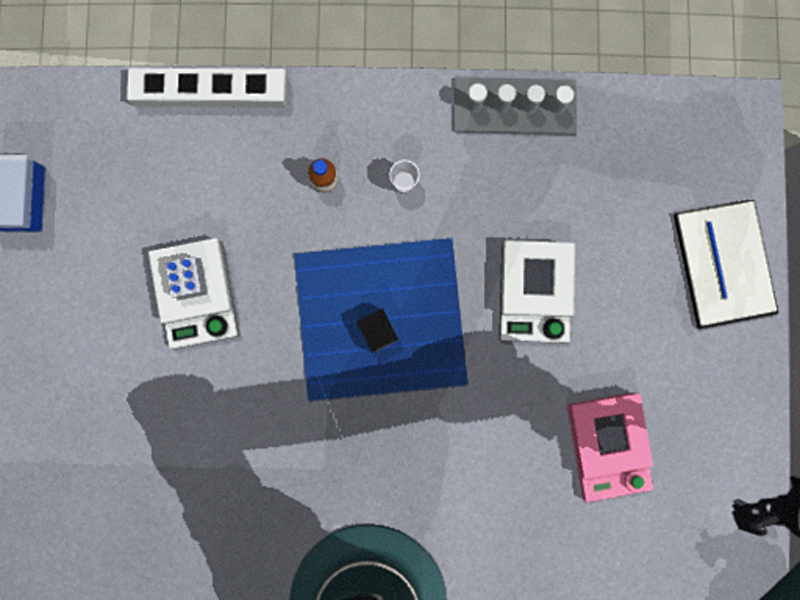

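Block at about (377,329) of the enlarged top view, empty dock at (538,290) with its button at (554,328), loaded dock at left, pink decoy lower right. I'll write the pixel code and enlarge the two areas.

```bash
cat > h.py <<'E'
from bench import arm
import numpy as np, cv2
def cam(n):
    p=arm.camera_params(n); f=192/np.tan(np.radians(p["vertical_fov"]/2))
    K=np.array([[f,0,p["cx"]],[0,f,p["cy"]],[0,0,1.]]); d=np.array([p["k1"],0,0,0,0.]); return K,d,np.array(p["extrinsics"])
F=np.diag([1,-1,-1.])
def proj(n,P):
    K,d,E=cam(n); R=F@E[:3,:3].T; return cv2.projectPoints(np.array(P,float).reshape(-1,1,3),cv2.Rodrigues(R)[0],-R@E[:3,3],K,d)[0][:,0]
def unproj(n,px,z):
    K,d,E=cam(n); u=cv2.undistortPoints(np.array(px,float).reshape(-1,1,2),K,d)[:,0]
    r=(E[:3,:3]@F@np.c_[u,np.ones(len(u))].T).T; s=(z-E[2,3])/r[:,2]; return E[:3,3]+r*s[:,None]
def crop(img,x0,y0,w,h,k):
    c=cv2.resize(img[y0:y0+h,x0:x0+w],None,fx=k,fy=k,interpolation=cv2.INTER_CUBIC).copy()
    for x in range(-(-x0//10)*10,x0+w,10): cv2.line(c,((x-x0)*k,0),((x-x0)*k,6 if x%50 else 14),(0,255,255),1)
    for y in range(-(-y0//10)*10,y0+h,10): cv2.line(c,(0,(y-y0)*k),(6 if y%50 else 14,(y-y0)*k),(0,255,255),1)
    return c
E
python3 - <<'E'
from h import *
im=arm.grab_frame("top")[:,:,::-1]; s=arm.grab_frame("scene")[:,:,::-1]
a=crop(im,215,180,50,60,8);b=crop(im,310,145,64,80,6)
H=np.zeros((500,800,3),np.uint8);H[:480,:400]=a;H[:480,410:794]=b
cv2.imwrite("pics/c1.png",H)
K=(im.max(2)<45).astype(np.uint8);n,l,st,c=cv2.connectedComponentsWithStats(K)
for i in range(1,n):
    if st[i,4]>80 and 200<c[i][0]<370: print(c[i],st[i])
W=(im.min(2)>185).astype(np.uint8);n,l,st,c=cv2.connectedComponentsWithStats(W)
for i in range(1,n):
    if st[i,4]>300: print('w',c[i],st[i],cv2.minAreaRect(np.argwhere(l==i)[:,::-1].astype(np.float32)))
print(unproj("top",[[241,210]],.05),unproj("top",[[345,180]],.042))
E
```

```text
[240.89189189 210.86732187] [228 198  26  27 407]
[224.80155642 361.54474708] [200 352  61  32 257]
[233.92275132 374.1957672 ] [205 362  59  22 945]
w [131.73603673  53.76970161] [  82   43  101   22 1307] ((131.9117431640625, 53.38328170776367), (100.01549530029297, 20.2830867767334), 0.6030911803245544)
w [465.80237649 168.29205754] [ 435  129   62   79 3198] ((465.2310791015625, 167.71768188476562), (72.53555297851562, 48.620140075683594), 78.15792083740234)
w [122.99233716 180.69195402] [  95  152   52   55 1305] ((120.65576934814453, 178.87249755859375), (46.51766586303711, 45.127044677734375), 78.9964599609375)
w [344.48279458 183.32116788] [ 321  154   47   65 1918] ((344.4031066894531, 186.18165588378906), (45.90515899658203, 63.47801971435547), 1.5074357986450195)
[[ 0.47385203 -0.00942091  0.05      ]] [[ 0.55856915 -0.2860794   0.042     ]]
```

View pics/c1.png

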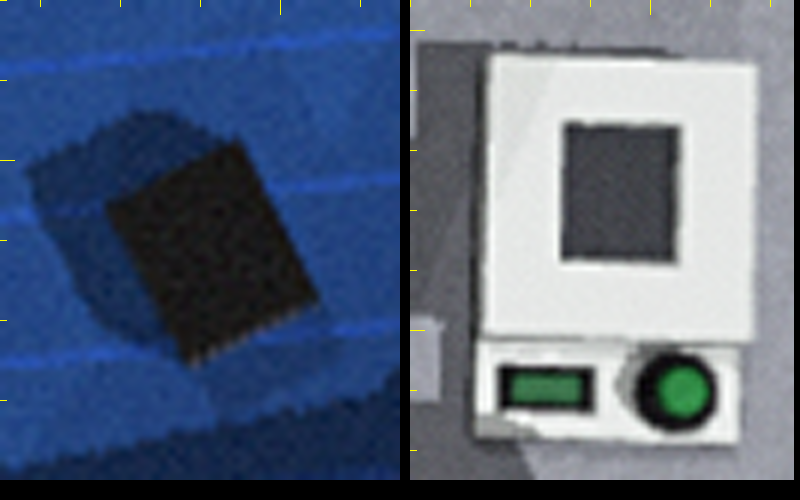

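The crop shows the block's dark base (corners ~(108,207),(240,143),(316,300),(190,365)) and the dock's rim corners (488,53),(758,65),(753,342),(482,338), pocket, and button at (685,390).

Run:
```python
from h import *
def f(c,k,x0,y0,z): return unproj("top",(np.array(c,float)+.5)/k-.5+[x0,y0],z)
b=f([(108,207),(240,143),(316,300),(190,365)],8,215,180,.05)
print(b[:,:2],b.mean(0),np.linalg.norm(np.roll(b,-1,0)-b,axis=1))
e=np.roll(b,-1,0)-b;print(np.degrees(np.arctan2(e[:,1],e[:,0])))
for n,c,z in(("rim",[(78,53),(348,65),(343,342),(72,338)],.042),("poc",[(152,122),(271,127),(267,263),(150,261)],.038)):
    d=f(c,6,310,145,z);e=np.roll(d,-1,0)-d;print(n,d[:,:2],d.mean(0),np.linalg.norm(e,axis=1),np.degrees(np.arctan2(e[:,1],e[:,0])))
print("btn",f([(275,390)],6,310,145,.03))
```

```text
[[ 0.4853737   0.02491407]
 [ 0.50719167 -0.01828451]
 [ 0.45575356 -0.04414735]
 [ 0.4337409  -0.00299929]] [ 0.47051496 -0.01012927  0.05      ] [0.04839567 0.057574   0.04666605 0.05869499]
[ -63.20339539 -153.30696281  118.1451026    28.39623246]
rim [[ 0.62921448 -0.22548431]
 [ 0.6260653  -0.34722454]
 [ 0.50160603 -0.34481659]
 [ 0.50155594 -0.22345885]] [ 0.56461044 -0.28524607  0.042     ] [0.12178095 0.12448256 0.12135775 0.12767461] [-91.48179636 178.89162073  90.0236503   -0.90899087]
poc [[ 0.59926349 -0.25952041]
 [ 0.59796338 -0.31324442]
 [ 0.53670619 -0.31147028]
 [ 0.53675677 -0.25882829]] [ 0.56767246 -0.28576585  0.038     ] [0.05373974 0.06128287 0.05264202 0.06251054] [-91.38627716 178.34105253  89.94494897  -0.63440062]
btn [[ 0.48026001 -0.31694492  0.03      ]]
```

Block at (0.4705,-0.010), block x at yaw ≈27.5°; pocket (0.567,-0.2855), dock yaw ≈-1°. The plan is two 90° flips on the mat, each with tilted grasps. First I'll go above the block and test how far the arm can tilt.

arm_command(plan=[[[235,569,-20,0,0,5.3],[235,569,-20,0,0,5.3],[235,569,-20,0,0,5.3],[235,569,-20,0,0,5.3],[235,569,-20,0,0,5.3],[235,569,-20,0,0,5.3],[235,569,-20,0,0,5.3],[235,569,-20,0,0,5.3],[235,569,-20,0,0,5.3],[235,569,-20,0,0,5.3],[235,569,-20,0,0,5.3],[235,569,-20,0,0,5.3],[235,569,-20,0,0,5.3],[235,569,-20,0,0,5.3],[235,569,-20,0,0,5.3],[235,569,-20,0,0,5.3],[235,569,-20,0,0,5.3],[235,569,-20,0,0,5.3]]], hand=1)

```text
t: 2.0
ee_pos: [0.4707, -0.0106, 0.1901]
tool_rot: [0.972, 0.237, 0.0, 0.0]
force: [-0.7, -0.1, 0.2]
grip_width: 0.0856
```

arm_command(plan=[[[0,0,-90,-20.8,39.9,0],[0,0,-90,-20.8,39.9,0],[0,0,-90,-20.8,39.9,0],[0,0,-90,-20.8,39.9,0],[0,0,-90,-20.8,39.9,0],[0,0,-90,-20.8,39.9,0],[0,0,-90,-20.8,39.9,0],[0,0,-90,-20.8,39.9,0]]])

```text
t: 2.8
ee_pos: [0.4707, -0.01, 0.0996]
tool_rot: [0.898, 0.219, -0.371, 0.091]
force: [-0.8, -0.2, 0.4]
grip_width: 0.0851
```

```bash
python3 -c "
from bench import arm
s=arm.get_state();print(s['q'].round(2),s['ee_pos'],s['tool_rot'])"
```

```text
[ 0.05  0.78 -0.35  1.57  0.36  1.63 -1.53] [ 0.47071822 -0.00996939  0.09959478] [ 0.89781335  0.21928544 -0.37092442  0.09088544]
```

arm_command(plan=[[[0,0,0,41.6,-79.8,0],[0,0,0,41.6,-79.8,0],[0,0,0,41.6,-79.8,0],[0,0,0,41.6,-79.8,0],[0,0,0,41.6,-79.8,0],[0,0,0,41.6,-79.8,0],[0,0,0,41.6,-79.8,0],[0,0,0,41.6,-79.8,0],[0,0,0,41.6,-79.8,0],[0,0,0,41.6,-79.8,0],[0,0,0,41.6,-79.8,0],[0,0,0,41.6,-79.8,0],[0,0,0,41.6,-79.8,0]]])

```text
t: 4.1
ee_pos: [0.4689, -0.0063, 0.1055]
tool_rot: [0.924, 0.236, 0.284, -0.097]
force: [1.2, -0.3, -0.5]
grip_width: 0.0856
```

```bash
python3 -c "
from bench import arm
s=arm.get_state();print(s['q'].round(2),s['ee_pos'],s['tool_rot'])"
```

```text
[ 1.15  0.32 -0.98  2.41 -0.96  0.21  0.09] [ 0.46885466 -0.00633926  0.10554128] [ 0.92411453  0.23611924  0.28437799 -0.09689785]
```

Inward 45° is easy, while outward stops near 35° at this radius. So I'll grasp tilted inward 50° and set down tilted outward 40°, farther out at x≈0.56. A helper will work out the shifts.

```bash
cat >> h.py <<'E'
from scipy.spatial.transform import Rotation as Ro
def pose(G,yaw,tilt):
    "grasp point (m), tilt-plane yaw, tilt outward + (deg) -> TCP, R"
    a=np.radians(yaw);u=np.array([np.sin(a),-np.cos(a),0])
    R=Ro.from_rotvec(u*np.radians(tilt))*Ro.from_matrix(np.array([[np.cos(a),np.sin(a),0],[np.sin(a),-np.cos(a),0],[0,0,-1.]]))
    return np.array(G)+R.apply([0,0,.019]),R
def delta(G,yaw,tilt,start=None):
    s=arm.get_state(); p0,R0=(s["ee_pos"],Ro.from_quat(s["tool_rot"])) if start is None else start
    p,R=pose(G,yaw,tilt); print(((p-p0)*1e3).round(1),np.degrees((R*R0.inv()).as_rotvec()).round(1)); return p,R
E
python3 - <<'E'
from h import *
a=delta((.4705,-.010,.110),27.5,-50)
delta((.4705,-.010,.029),27.5,-50,a)
b=delta((.4705,-.010,.110),27.5,-50,a)
c=delta((.55,-.010,.110),0,-50,b)
d=delta((.55,-.010,.110),0,40,c)
E
```

```text
[-11.3 -10.4  -7.8] [-42.3  73.6   0.3]
[  0.   0. -81.] [0. 0. 0.]
[0. 0. 0.] [0. 0. 0.]
[77.9  6.7  0. ] [  0.    0.  -27.5]
[26.8  0.  -2.3] [  0. -90.   0.]
```

arm_command(plan=[[[-11,-10,12,-42.3,73.6,0.3],[-11,-10,12,-42.3,73.6,0.3],[-11,-10,12,-42.3,73.6,0.3],[-11,-10,12,-42.3,73.6,0.3],[-11,-10,12,-42.3,73.6,0.3],[-11,-10,12,-42.3,73.6,0.3],[-11,-10,12,-42.3,73.6,0.3],[-11,-10,12,-42.3,73.6,0.3],[-11,-10,12,-42.3,73.6,0.3],[-11,-10,12,-42.3,73.6,0.3],[-11,-10,12,-42.3,73.6,0.3],[-11,-10,12,-42.3,73.6,0.3],[-11,-10,12,-42.3,73.6,0.3]]])

```text
t: 5.4
ee_pos: [0.4587, -0.0146, 0.1174]
tool_rot: [0.88, 0.213, -0.412, 0.099]
force: [-0.1, -0.3, -0.1]
grip_width: 0.0852
```

Run:
```python
from h import *
s=arm.get_state();print(s['q'].round(2),s['ee_pos'])
a=delta((.4705,-.010,.029),27.5,-50)
```

```text
[-0.04  0.78 -0.22  1.55  0.31  1.7  -1.47] [ 0.45868202 -0.01460006  0.11742833]
[  -1.1   -2.1 -100.6] [ 0.  -0.2  0.3]
```

arm_command(plan=[[[-1,-2,-40,0,-0.2,0.3],[-1,-2,-75,0,-0.2,0.3],[-1,-2,-92,0,-0.2,0.3],[-1,-2,-100,0,-0.2,0.3],[-1,-2,-100,0,-0.2,0.3],[-1,-2,-100,0,-0.2,0.3]]])

```text
t: 6.0
ee_pos: [0.4582, -0.0168, 0.0185]
tool_rot: [0.882, 0.215, -0.408, 0.1]
force: [-0.5, 1.1, 1.4]
grip_width: 0.0856
```

arm_command(plan=[[[0,0,0,0,0,0],[0,0,0,0,0,0],[0,0,0,0,0,0],[0,0,0,0,0,0],[0,0,0,0,0,0],[0,0,0,0,0,0],[0,0,0,0,0,0],[0,0,0,0,0,0]]], hand=0, newtons=50)

```text
t: 6.8
ee_pos: [0.4578, -0.0167, 0.018]
tool_rot: [0.881, 0.215, -0.409, 0.1]
force: [0.7, 1.0, 7.6]
grip_width: 0.0493
```

Run:
```python
from h import *
s=arm.get_state();print(s['force'],s['grip_width'])
t=crop(arm.grab_frame("top")[:,:,::-1],205,165,80,75,5);c=crop(arm.grab_frame("scene")[:,:,::-1],215,165,80,75,5)
cv2.imwrite("pics/g1.png",np.hstack([t,c]))
b=(s["ee_pos"],Ro.from_quat(s["tool_rot"]))
c=delta((.57,-.010,.130),0,-50,b)
d=delta((.57,-.010,.130),0,40,c)
delta((.57,-.010,.034),0,40,d)
```

```text
[0.6750469  1.00272265 7.57520422] 0.0492510865510477
[97.6  6.7 99.8] [ -0.1   0.2 -27.5]
[26.8  0.  -2.3] [  0. -90.   0.]
[  0.   0. -96.] [0. 0. 0.]
```

View pics/g1.png

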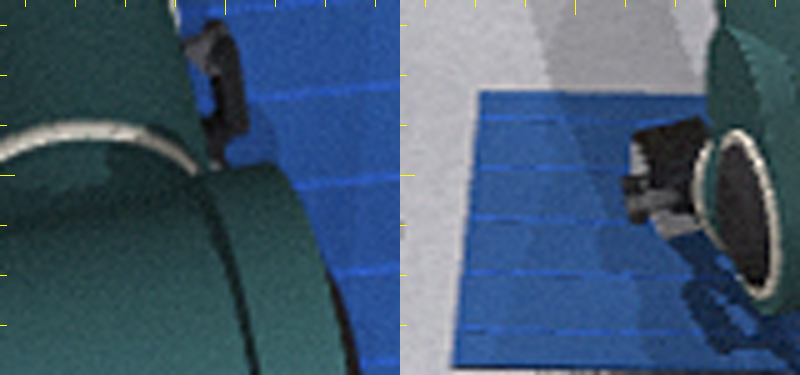

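Gripped at 49 mm, fingers on the block's 50 mm sides (scene crop, around (660,190)). Next: lift, turn to the radial plane and rotate to 40° outward.

arm_command(plan=[[[0,0,15,0,0,0],[0,0,40,0,0,0],[0,0,70,0,0,0],[20,2,100,0,0,-6],[45,4,110,0,0,-13],[70,5,110,0,0,-20],[97,7,110,0,0,-27.5],[97,7,110,0,0,-27.5],[97,7,110,0,0,-27.5]]], newtons=70)

```text
t: 7.8
ee_pos: [0.5544, -0.0103, 0.1274]
tool_rot: [0.907, -0.0, -0.421, -0.001]
force: [-0.1, 1.0, -1.9]
grip_width: 0.049
```

arm_command(plan=[[[7,0,-10,0,-8,0],[12,0,-15,0,-16,0],[15,0,-15,0,-24,0],[18,0,-12,0,-32,0],[21,0,-10,0,-40,0],[24,0,-8,0,-48,0],[27,0,-5,0,-56,0],[27,0,-2,0,-64,0],[27,0,-2,0,-72,0],[27,0,-2,0,-80,0],[27,0,-2,0,-88,0],[27,0,-2,0,-90,0],[27,0,-2,0,-90,0],[27,0,-2,0,-90,0],[27,0,-2,0,-90,0]]])

```text
t: 9.3
ee_pos: [0.5845, -0.0164, 0.1564]
tool_rot: [0.949, 0.007, 0.316, -0.003]
force: [0.4, -1.4, -3.2]
grip_width: 0.0487
```

Run:
```python
from h import *
s=arm.get_state();print(s['q'].round(2),s['force'],s['grip_width'])
delta((.57,-.010,.038),0,40)
t=crop(arm.grab_frame("top")[:,:,::-1],205,135,80,75,5);c=crop(arm.grab_frame("scene")[:,:,::-1],225,165,80,75,5)
cv2.imwrite("pics/g2.png",np.hstack([t,c]))
```

```text
[ 0.7   0.25 -0.79  2.26  1.3   0.19 -2.81] [ 0.39665326 -1.42032286 -3.24518646] 0.04869896927797492
[  -2.3    6.4 -133. ] [-0.  -3.2 -0.8]
```

View pics/g2.png

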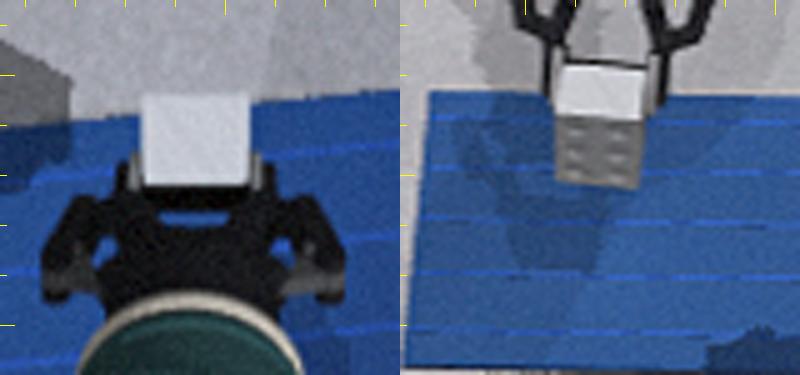

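The block is held on its way over, wells facing +x, but joint 6 is at its limit at 37° outward. Tilting sideways should stay well inside the joint ranges, so I'll go back to vertical, yaw to 90°, then tilt towards +y.

Run:
```python
from h import *
a=delta((.50,-.010,.150),0,0)
b=delta((.50,-.010,.150),90,0,a)
c=delta((.50,-.010,.150),90,40,b)
```

```text
[-84.5   8.8 -25.6] [-0.2 36.8 -0.5]
[0. 0. 0.] [ 0.  0. 90.]
[ 0.  12.2  4.4] [40. -0.  0.]
```

arm_command(plan=[[[-20,2,0,0,8,0],[-40,4,0,0,16,0],[-60,6,0,0,24,0],[-80,8,-5,0,32,-0.5],[-84,9,-10,-0.2,36.8,-0.5],[-84,9,-10,-0.2,36.8,-0.5],[-84,9,-10,-0.2,36.8,-0.5],[-84,9,-10,-0.2,36.8,-0.5],[-84,9,-10,-0.2,36.8,-0.5],[-84,9,-10,-0.2,36.8,-0.5]]])

```text
t: 10.4
ee_pos: [0.501, -0.0083, 0.1461]
tool_rot: [1.0, 0.0, -0.001, -0.001]
force: [-0.4, 0.1, -3.3]
grip_width: 0.049
```

arm_command(plan=[[[0,0,0,0,0,8],[0,0,0,0,0,16],[0,0,0,0,0,24],[0,0,0,0,0,32],[0,0,0,0,0,40],[0,0,0,0,0,48],[0,0,0,0,0,56],[0,0,0,0,0,64],[0,0,0,0,0,72],[0,0,0,0,0,80],[0,0,0,0,0,88],[0,0,0,0,0,90],[0,0,0,0,0,90],[0,0,0,0,0,90]]])

```text
t: 11.8
ee_pos: [0.5015, -0.0089, 0.1461]
tool_rot: [0.708, 0.706, -0.001, -0.0]
force: [0.1, 0.4, -3.2]
grip_width: 0.049
```

arm_command(plan=[[[0,6,0,8,0,0],[0,12,0,16,0,0],[0,12,0,24,0,0],[0,12,0,32,0,0],[0,12,0,40,0,0],[0,12,0,40,0,0],[0,12,0,40,0,0],[0,12,0,40,0,0]]])

```text
t: 12.6
ee_pos: [0.5017, 0.0039, 0.1465]
tool_rot: [0.665, 0.665, 0.24, -0.242]
force: [0.8, 1.3, -2.6]
grip_width: 0.0488
```

Run:
```python
from h import *
s=arm.get_state();print(s['t'],s['q'].round(2),s['force'],s['grip_width'],s['ee_pos'])
delta((.50,0,.040),90,40)
```

```text
12.6 [ 1.22  0.86 -1.25  1.9   0.13  0.97  0.01] [ 0.77342573  1.30652979 -2.56837815] 0.04879283595101929 [0.50172386 0.0039285  0.14648613]
[  -1.7    8.3 -121. ] [ 0.2 -0.1 -0.1]
```

arm_command(plan=[[[0,8,-40,0.2,0,0],[0,8,-80,0.2,0,0],[0,8,-105,0.2,0,0],[0,8,-115,0.2,0,0],[0,8,-115,0.2,0,0],[0,8,-115,0.2,0,0]]])

```text
t: 13.2
ee_pos: [0.5025, 0.0114, 0.0325]
tool_rot: [0.664, 0.665, 0.242, -0.243]
force: [1.2, -0.6, -2.2]
grip_width: 0.0493
```

arm_command(plan=[[[0,0,-2,0,0,0],[0,0,-4,0,0,0],[0,0,-6,0,0,0],[0,0,-6,0,0,0]]])

```text
t: 13.6
ee_pos: [0.5017, 0.0111, 0.025]
tool_rot: [0.664, 0.664, 0.242, -0.243]
force: [0.3, 0.8, -3.5]
grip_width: 0.0487
```

Run:
```python
from h import *
s=arm.get_state();print(s['t'],s['q'].round(2),s['force'],s['ee_pos'])
delta((.50,0,.034),90,40)
```

```text
13.6 [ 1.12  1.02 -1.08  1.94  0.25  0.79  0.05] [ 0.3282133   0.7619254  -3.52561645] [0.50174096 0.01114525 0.02496443]
[-1.7  1.1 -5.5] [-0.1 -0.1 -0. ]
```

arm_command(plan=[[[0,0,-1,0,0,0],[0,0,-2,0,0,0],[0,0,-3,0,0,0],[0,0,-3,0,0,0]]])

```text
t: 14.0
ee_pos: [0.5017, 0.0113, 0.0219]
tool_rot: [0.664, 0.664, 0.242, -0.244]
force: [0.6, 0.5, -3.3]
grip_width: 0.0489
```

arm_command(plan=[[[0,0,-1,0,0,0],[0,0,-1.5,0,0,0],[0,0,-1.5,0,0,0]]])

```text
t: 14.3
ee_pos: [0.5018, 0.0113, 0.0205]
tool_rot: [0.664, 0.664, 0.242, -0.243]
force: [0.6, -0.0, -3.1]
grip_width: 0.0488
```

arm_command(plan=[[[0,0,-1,0,0,0],[0,0,-2,0,0,0],[0,0,-2,0,0,0]]])

```text
t: 14.6
ee_pos: [0.5019, 0.0112, 0.019]
tool_rot: [0.664, 0.664, 0.242, -0.244]
force: [-3.3, -4.8, 9.3]
grip_width: 0.0489
```

arm_command(plan=[[[0,0,-0.5,0,0,0],[0,0,-1,0,0,0],[0,0,-1,0,0,0]]])

```text
t: 14.9
ee_pos: [0.502, 0.0112, 0.0189]
tool_rot: [0.664, 0.664, 0.242, -0.244]
force: [-9.0, -13.3, 30.6]
grip_width: 0.0494
```

Contact. I'll ease off, open the fingers and back out along the tool axis.

arm_command(plan=[[[0,0,1,0,0,0],[0,0,1,0,0,0]]])

```text
t: 15.1
ee_pos: [0.5019, 0.0112, 0.019]
tool_rot: [0.664, 0.664, 0.242, -0.243]
force: [-2.8, -6.0, 11.4]
grip_width: 0.0489
```

arm_command(plan=[[[0,0,0,0,0,0],[0,0,0,0,0,0],[0,0,0,0,0,0],[0,0,0,0,0,0],[0,-6,8,0,0,0],[0,-19,23,0,0,0],[0,-38,46,0,0,0],[0,-64,77,0,0,0],[0,-90,110,0,0,0],[0,-90,140,-8,0,0],[0,-90,160,-16,0,0],[0,-90,160,-24,0,0],[0,-90,160,-32,0,0],[0,-90,160,-40,0,0]]], hand=1)

```text
t: 16.5
ee_pos: [0.5022, -0.0794, 0.1803]
tool_rot: [0.708, 0.706, -0.001, 0.002]
force: [0.2, 0.1, -1.2]
grip_width: 0.0856
```

Run:
```python
from h import *
s=arm.get_state();print(s['t'],s['q'].round(2),s['force'],s['ee_pos'])
t=crop(arm.grab_frame("top")[:,:,::-1],205,145,80,75,5);c=crop(arm.grab_frame("scene")[:,:,::-1],225,165,80,75,5)
cv2.imwrite("pics/g3.png",np.hstack([t,c]))
```

```text
16.5 [ 0.96  0.43 -1.07  1.91  0.44  1.06 -0.3 ] [ 0.21457898  0.07513698 -1.19685046] [ 0.50215957 -0.07935708  0.18029543]
```

View pics/g3.png

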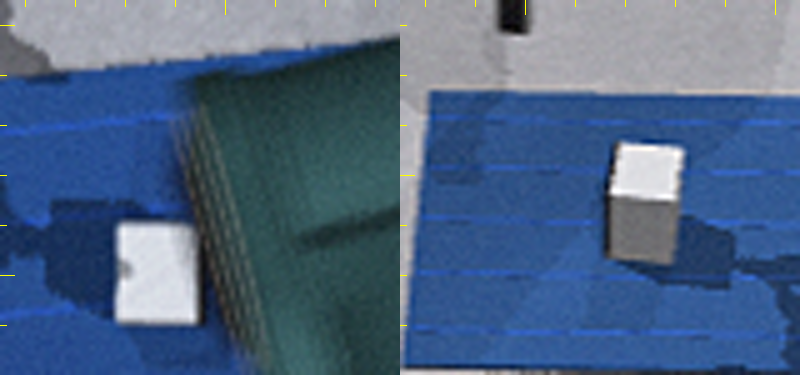

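The block stands on a side with wells to +y, base (dark strip) to −y; top face in the crop spans x 118–201, y 222–325. Now the second grasp, tilted to −y.

Run:
```python
from h import *
p=(np.array([(118,222),(201,222),(201,325),(118,325)],float)+.5)/5-.5+[205,145]
b=unproj("top",p,.064);print(b,b.mean(0))
c=b.mean(0)
a=delta((.502,c[1]+.004+.06*np.sin(np.radians(50)),.034+.16),90,-50)
d=delta((.502,c[1]+.004,.034),90,-50,a)
```

```text
[[ 0.52776459  0.02468167  0.064     ]
 [ 0.5284313  -0.0187263   0.064     ]
 [ 0.47453746 -0.01958852  0.064     ]
 [ 0.47387569  0.02370602  0.064     ]] [0.50115226 0.00251822 0.064     ]
[ -0.2 112.7   1.1] [-49.7  -0.1  -0.4]
[   0.  -46. -160.] [0. 0. 0.]
```

arm_command(plan=[[[0,40,10,-8,0,0],[0,80,10,-16,0,0],[0,113,5,-24,0,0],[0,113,1,-32,0,0],[0,113,1,-40,0,-0.4],[0,113,1,-48,0,-0.4],[0,113,1,-50,0,-0.4],[0,113,1,-50,0,-0.4],[0,113,1,-50,0,-0.4],[0,113,1,-50,0,-0.4]]])

```text
t: 17.6
ee_pos: [0.5017, 0.0342, 0.1792]
tool_rot: [0.644, 0.639, -0.299, 0.296]
force: [0.9, -1.0, 1.0]
grip_width: 0.0856
```

Run:
```python
from h import *
s=arm.get_state();print(s['t'],s['q'].round(2),s['force'],s['ee_pos'])
delta((.502,.0065,.034),90,-50)
```

```text
17.6 [ 0.01  0.64 -0.76  1.83  0.97  1.68 -1.15] [ 0.88376156 -1.0497171   0.9800805 ] [0.50167668 0.03422017 0.17921798]
[   0.3  -42.3 -157.4] [-0.3  0.   0.5]
```

arm_command(plan=[[[0,-10,-40,0,0,0.5],[0,-21,-80,0,0,0.5],[0,-32,-120,0,0,0.5],[0,-40,-148,0,0,0.5],[0,-42,-157,0,0,0.5],[0,-42,-157,0,0,0.5],[0,-42,-157,0,0,0.5]]])

```text
t: 18.3
ee_pos: [0.5025, -0.0075, 0.024]
tool_rot: [0.642, 0.641, -0.296, 0.299]
force: [0.3, -0.2, -0.1]
grip_width: 0.0855
```

arm_command(plan=[[[0,0,0,0,0,0],[0,0,0,0,0,0],[0,0,0,0,0,0],[0,0,0,0,0,0],[0,0,0,0,0,0],[0,0,0,0,0,0],[0,0,0,0,0,0],[0,0,0,0,0,0]]], hand=0, newtons=70)

```text
t: 19.1
ee_pos: [0.5022, -0.0072, 0.0236]
tool_rot: [0.641, 0.641, -0.297, 0.299]
force: [-0.7, 3.4, 9.8]
grip_width: 0.0488
```

arm_command(plan=[[[0,0,10,0,0,0],[0,0,40,0,0,0],[0,0,70,0,0,0],[0,0,100,0,0,0],[0,0,110,0,0,0],[0,0,110,0,0,0]]])

```text
t: 19.7
ee_pos: [0.5022, -0.0076, 0.1337]
tool_rot: [0.642, 0.641, -0.296, 0.299]
force: [0.1, -0.3, -3.1]
grip_width: 0.0487
```

Run:
```python
from h import *
s=arm.get_state();print(s['t'],s['q'].round(2),s['force'],s['ee_pos'])
delta((.502,0,.14),90,40)
```

```text
19.7 [ 0.05  0.68 -0.73  1.9   1.04  1.59 -1.18] [ 0.05597527 -0.25671323 -3.11661643] [ 0.50220828 -0.00758789  0.13372797]
[-0.2 19.8 -8.3] [89.8  0.2  0.2]
```

arm_command(plan=[[[0,5,0,8,0,0],[0,10,0,16,0,0],[0,15,0,24,0,0],[0,20,0,32,0,0],[0,20,0,40,0,0],[0,20,0,48,0,0],[0,20,0,56,0,0],[0,20,0,64,0,0],[0,20,0,72,0,0],[0,20,0,80,0,0],[0,20,0,88,0,0],[0,20,0,90,0,0],[0,20,0,90,0,0],[0,20,0,90,0,0],[0,20,0,90,0,0]]])

```text
t: 21.2
ee_pos: [0.5016, 0.0133, 0.1329]
tool_rot: [0.664, 0.665, 0.242, -0.242]
force: [-0.6, 0.1, -1.7]
grip_width: 0.0486
```

Run:
```python
from h import *
s=arm.get_state();print(s['t'],s['q'].round(2),s['force'],s['ee_pos'])
delta((.502,0,.036),90,40.2)
```

```text
21.2 [ 1.2   0.87 -1.23  1.92  0.14  0.94  0.01] [-0.5849737   0.14054635 -1.6998108 ] [0.50159129 0.01334641 0.13286858]
[   0.4   -1.1 -111.4] [ 0.2  0.  -0. ]
```

arm_command(plan=[[[0,0,-40,0.2,0,0],[0,-1,-80,0.2,0,0],[0,-1,-100,0.2,0,0],[0,-1,-108,0.2,0,0],[0,-1,-108,0.2,0,0]]])

```text
t: 21.7
ee_pos: [0.502, 0.0118, 0.025]
tool_rot: [0.664, 0.663, 0.244, -0.243]
force: [0.7, -0.8, -1.3]
grip_width: 0.0484
```

arm_command(plan=[[[0,0,-1,0,0,0],[0,0,-2,0,0,0],[0,0,-3,0,0,0],[0,0,-3,0,0,0]]])

```text
t: 22.1
ee_pos: [0.5019, 0.011, 0.0218]
tool_rot: [0.665, 0.663, 0.244, -0.243]
force: [-0.3, -0.9, -3.5]
grip_width: 0.0483
```

arm_command(plan=[[[0,0,-1,0,0,0],[0,0,-2,0,0,0],[0,0,-2,0,0,0]]])

```text
t: 22.4
ee_pos: [0.5017, 0.0112, 0.0194]
tool_rot: [0.664, 0.663, 0.244, -0.243]
force: [0.2, 0.4, -2.2]
grip_width: 0.0483
```

arm_command(plan=[[[0,0,-1,0,0,0],[0,0,-1.5,0,0,0],[0,0,-1.5,0,0,0]]])

```text
t: 22.7
ee_pos: [0.5018, 0.0113, 0.0184]
tool_rot: [0.664, 0.663, 0.244, -0.244]
force: [-3.9, -2.4, 6.3]
grip_width: 0.0485
```

arm_command(plan=[[[0,0,-1,0,0,0],[0,0,-1,0,0,0]]])

```text
t: 22.9
ee_pos: [0.5018, 0.0113, 0.0183]
tool_rot: [0.664, 0.663, 0.244, -0.244]
force: [-11.4, -11.3, 28.4]
grip_width: 0.0487
```

arm_command(plan=[[[0,0,-1,0,0,0],[0,0,-1,0,0,0]]])

```text
t: 23.1
ee_pos: [0.5019, 0.0114, 0.0183]
tool_rot: [0.664, 0.663, 0.244, -0.244]
force: [-19.4, -19.9, 49.2]
grip_width: 0.0484
```

arm_command(plan=[[[0,0,1,0,0,0],[0,0,2,0,0,0]]])

```text
t: 23.3
ee_pos: [0.5018, 0.0112, 0.0185]
tool_rot: [0.664, 0.663, 0.244, -0.243]
force: [-0.6, 0.3, -3.6]
grip_width: 0.0485
```

arm_command(plan=[[[0,0,0,0,0,0],[0,0,0,0,0,0],[0,0,0,0,0,0],[0,0,0,0,0,0],[0,-6,8,0,0,0],[0,-19,23,0,0,0],[0,-38,46,0,0,0],[0,-64,77,0,0,0],[0,-100,110,0,0,0],[0,-130,140,-8,0,0],[0,-130,160,-16,0,0],[0,-130,160,-24,0,0],[0,-130,160,-32,0,0],[0,-130,160,-40,0,0]]], hand=1)

```text
t: 24.7
ee_pos: [0.5021, -0.1194, 0.1797]
tool_rot: [0.708, 0.706, 0.001, 0.002]
force: [0.7, 0.5, -1.6]
grip_width: 0.0855
```

Run:
```python
from h import *
s=arm.get_state();print(s['t'],s['q'].round(2),s['force'],s['ee_pos'])
t=crop(arm.grab_frame("top")[:,:,::-1],205,145,80,75,5);c=crop(arm.grab_frame("scene")[:,:,::-1],225,165,80,75,5)
cv2.imwrite("pics/g4.png",np.hstack([t,c]))
```

```text
24.7 [ 1.04  0.45 -1.08  1.89  0.46  1.07 -0.23] [ 0.72470769  0.47814378 -1.61736679] [ 0.50206651 -0.11938366  0.17967917]
```

View pics/g4.png

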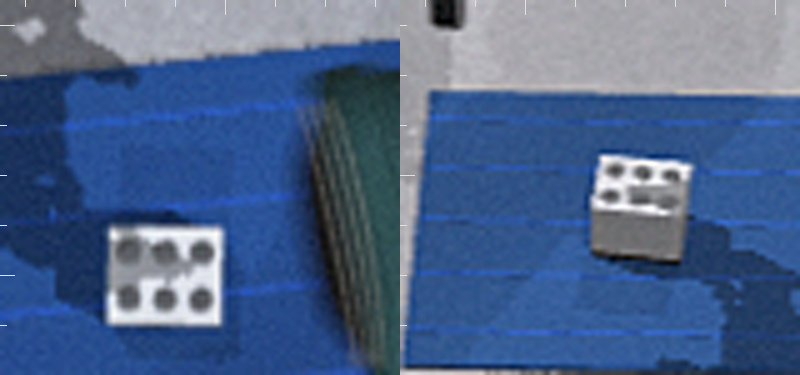

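The block is flat, wells up; crop corners (107,227)–(222,325). Now a vertical regrasp.

Run:
```python
from h import *
p=(np.array([(107,227),(222,227),(222,325),(107,325)],float)+.5)/5-.5+[205,145]
b=unproj("top",p,.050);print(b.round(4),b.mean(0))
c=b.mean(0)
a=delta((.502,c[1],.110),90,0)
d=delta((.502,c[1],.037),90,0,a)
```

```text
[[ 0.5261  0.0311  0.05  ]
 [ 0.5271 -0.0297  0.05  ]
 [ 0.4752 -0.0305  0.05  ]
 [ 0.4743  0.0302  0.05  ]] [5.00687121e-01 2.65614165e-04 5.00000000e-02]
[ -0.2 115.3 -89.2] [ 0.1  0.2 -0.3]
[  0.   0. -73.] [0. 0. 0.]
```

arm_command(plan=[[[0,45,-10,0,0,0],[0,90,-30,0,0,0],[0,119,-60,0,0,0],[0,119,-85,0,0,0],[0,119,-85,0,0,0],[0,119,-85,0,0,0]]])

```text
t: 25.4
ee_pos: [0.5019, -0.0002, 0.0937]
tool_rot: [0.708, 0.706, 0.003, -0.002]
force: [0.4, 0.1, 0.5]
grip_width: 0.0854
```

Run:
```python
from h import *
s=arm.get_state();print(s['t'],s['dq'].round(3),s['ee_pos'])
delta((.502,0.0003,.037),90,0)
```

```text
25.4 [ 0.018 -0.021 -0.009 -0.014  0.    -0.001 -0.002] [ 5.01929916e-01 -1.85714082e-04  9.36691391e-02]
[  0.1   0.5 -75.7] [-0.4  0.1  0.1]
```

arm_command(plan=[[[0,0,-40,-0.3,0,0],[0,0,-68,-0.3,0,0],[0,0,-76,-0.3,0,0],[0,0,-76,-0.3,0,0],[0,0,-76,-0.3,0,0]]])

```text
t: 25.9
ee_pos: [0.5028, -0.0, 0.0186]
tool_rot: [0.708, 0.706, 0.001, 0.001]
force: [0.9, -0.4, -0.1]
grip_width: 0.0854
```

arm_command(plan=[[[0,0,0,0,0,0],[0,0,0,0,0,0],[0,0,0,0,0,0],[0,0,0,0,0,0],[0,0,0,0,0,0],[0,0,0,0,0,0],[0,0,0,0,0,0],[0,0,0,0,0,0]]], hand=0, newtons=50)

```text
t: 26.7
ee_pos: [0.5022, 0.0001, 0.018]
tool_rot: [0.708, 0.707, 0.001, 0.001]
force: [-4.8, -1.9, 16.5]
grip_width: 0.0486
```

arm_command(plan=[[[0,0,10,0,0,0],[0,0,40,0,0,0],[0,0,80,0,0,0],[0,0,110,0,0,0],[0,0,115,0,0,0],[0,0,115,0,0,0]]])

```text
t: 27.3
ee_pos: [0.502, -0.0001, 0.1328]
tool_rot: [0.708, 0.706, 0.001, 0.001]
force: [-0.3, -0.2, -4.1]
grip_width: 0.0483
```

Run:
```python
from h import *
s=arm.get_state();print(s['t'],s['q'].round(2),s['force'],s['ee_pos'])
delta((.567,-.2855,.125),-1,0)
```

```text
27.3 [ 0.78  0.49 -1.04  1.97  0.52  0.97 -0.52] [-0.2549923  -0.179554   -4.13104443] [ 5.02018921e-01 -1.07259454e-04  1.32764286e-01]
[  65.  -285.4  -26.8] [  0.1   0.1 -90.9]
```

arm_command(plan=[[[6,-25,0,0,0,-8],[12,-50,0,0,0,-16],[18,-78,0,0,0,-24],[24,-105,0,0,0,-32],[30,-130,0,0,0,-40],[36,-157,0,0,0,-48],[42,-183,0,0,0,-56],[48,-208,0,0,0,-64],[54,-234,0,0,0,-72],[60,-260,0,0,0,-80],[65,-285,-10,0,0,-88],[65,-285,-30,0,0,-91],[65,-285,-40,0,0,-91],[65,-285,-40,0,0,-91],[65,-285,-40,0,0,-91]]])

```text
t: 28.8
ee_pos: [0.5668, -0.2839, 0.092]
tool_rot: [1.0, -0.008, 0.0, 0.001]
force: [0.6, -0.5, -1.9]
grip_width: 0.0482
```

Run:
```python
from h import *
s=arm.get_state();print(s['t'],s['q'].round(2),s['force'],s['ee_pos'])
delta((.567,-.2855,.034+.033),-1,0)
t=crop(arm.grab_frame("top")[:,:,::-1],305,140,80,80,5);c=crop(arm.grab_frame("scene")[:,:,::-1],150,165,80,80,5)
cv2.imwrite("pics/g5.png",np.hstack([t,c]))
```

```text
28.8 [ 0.81  0.62 -0.55  1.67  0.38  0.96 -1.47] [ 0.57576813 -0.50608473 -1.94673107] [ 0.56683749 -0.28391233  0.09197498]
[  0.2  -1.6 -44. ] [ 0.1  0.  -0.1]
```

View pics/g5.png

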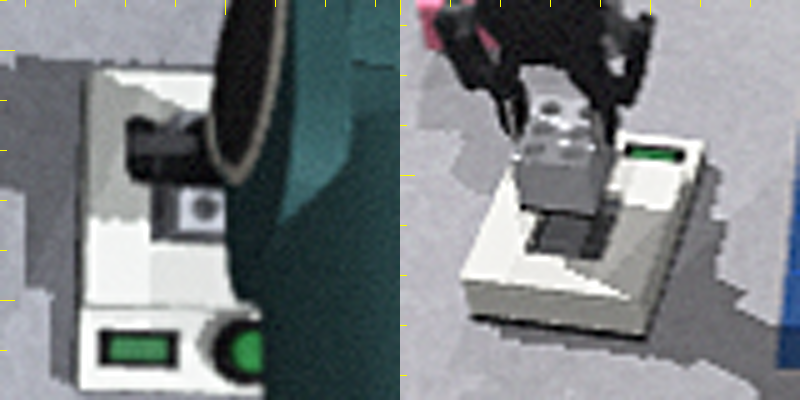

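The block hangs over the dark pocket and looks aligned. Descending gently.

arm_command(plan=[[[0,-1,-20,0,0,0],[0,-1.5,-30,0,0,0],[0,-1.5,-33,0,0,0],[0,-1.5,-33,0,0,0]]])

```text
t: 29.3
ee_pos: [0.5668, -0.2861, 0.0591]
tool_rot: [1.0, -0.009, 0.0, 0.001]
force: [0.1, -0.2, -3.6]
grip_width: 0.0485
```

arm_command(plan=[[[0,0,-1,0,0,0],[0,0,-2,0,0,0],[0,0,-3,0,0,0],[0,0,-4,0,0,0],[0,0,-4,0,0,0]]])

```text
t: 29.8
ee_pos: [0.5667, -0.2863, 0.055]
tool_rot: [1.0, -0.01, 0.0, 0.001]
force: [-0.0, 0.0, -3.2]
grip_width: 0.0482
```

arm_command(plan=[[[0,0,-1,0,0,0],[0,0,-2,0,0,0],[0,0,-2,0,0,0]]])

```text
t: 30.1
ee_pos: [0.5667, -0.2862, 0.0529]
tool_rot: [1.0, -0.009, 0.0, 0.001]
force: [0.1, -0.5, -3.1]
grip_width: 0.0483
```

arm_command(plan=[[[0,0,-1,0,0,0],[0,0,-2,0,0,0],[0,0,-2,0,0,0]]])

```text
t: 30.4
ee_pos: [0.5667, -0.2863, 0.0509]
tool_rot: [1.0, -0.01, 0.0, 0.001]
force: [0.0, 0.0, -2.7]
grip_width: 0.048
```

arm_command(plan=[[[0,0,-1,0,0,0],[0,0,-2,0,0,0],[0,0,-2,0,0,0]]])

```text
t: 30.7
ee_pos: [0.5667, -0.2862, 0.0489]
tool_rot: [1.0, -0.009, 0.0, 0.001]
force: [-0.9, 0.8, -2.8]
grip_width: 0.0486
```

arm_command(plan=[[[0,0,-0.8,0,0,0],[0,0,-0.8,0,0,0]]])

```text
t: 30.9
ee_pos: [0.5668, -0.2863, 0.0482]
tool_rot: [1.0, -0.009, 0.0, 0.001]
force: [0.7, 0.5, -2.8]
grip_width: 0.0483
```

arm_command(plan=[[[0,0,-0.8,0,0,0],[0,0,-0.8,0,0,0]]])

```text
t: 31.1
ee_pos: [0.5669, -0.2863, 0.0481]
tool_rot: [1.0, -0.009, 0.0, 0.001]
force: [-5.4, 1.5, 9.4]
grip_width: 0.0483
```

arm_command(plan=[[[0,0,-0.7,0,0,0],[0,0,-0.7,0,0,0]]])

```text
t: 31.3
ee_pos: [0.5669, -0.2863, 0.0481]
tool_rot: [1.0, -0.01, 0.0, 0.001]
force: [-10.5, 3.2, 20.2]
grip_width: 0.0483
```

Home at exactly the expected height (TCP 48 mm). Release, rise and move over the button with the fingers shut.

arm_command(plan=[[[0,0,1,0,0,0],[0,0,1,0,0,0]]])

```text
t: 31.5
ee_pos: [0.5669, -0.2864, 0.0481]
tool_rot: [1.0, -0.01, 0.0, 0.001]
force: [-2.6, 1.6, 6.6]
grip_width: 0.0484
```

arm_command(plan=[[[0,0,0,0,0,0],[0,0,0,0,0,0],[0,0,0,0,0,0],[0,0,0,0,0,0],[0,0,10,0,0,0],[0,0,30,0,0,0],[0,0,60,0,0,0],[0,0,95,0,0,0],[0,0,110,0,0,0],[0,0,110,0,0,0]]], hand=1)

```text
t: 32.5
ee_pos: [0.5679, -0.2867, 0.1606]
tool_rot: [1.0, -0.01, 0.002, 0.002]
force: [0.2, 0.2, -0.0]
grip_width: 0.0852
```

arm_command(plan=[[[-40,-14,0,0,0,0],[-80,-28,0,0,0,0],[-120,-60,0,0,0,0],[-160,-100,0,0,0,0],[-200,-100,0,0,0,0],[-200,-100,0,0,0,0],[-200,-100,0,0,0,0]]], hand=0, newtons=20)

```text
t: 33.2
ee_pos: [0.3657, -0.3865, 0.1573]
tool_rot: [1.0, -0.01, -0.0, 0.001]
force: [0.5, 0.7, 0.6]
grip_width: -0.0
```

Run:
```python
from h import *
s=arm.get_state();print(s['t'],s['q'].round(2),s['force'],s['ee_pos'],s['grip_width'])
t=crop(arm.grab_frame("top")[:,:,::-1],305,140,80,80,5);c=crop(arm.grab_frame("scene")[:,:,::-1],150,165,80,80,5)
cv2.imwrite("pics/g6.png",np.hstack([t,c]))
```

```text
33.2 [ 1.23  0.37 -0.58  1.88  0.24  0.96 -1.05] [0.45529261 0.73892677 0.62578162] [ 0.36572487 -0.38652501  0.15733727] -1.887256193961886e-05
```

View pics/g6.png

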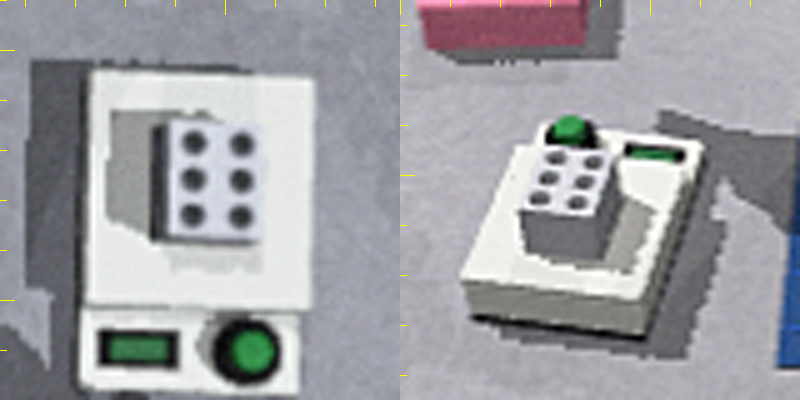

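The block sits flat in the pocket, wells up; the button is at (252,351) in the top crop. Moving over it.

arm_command(plan=[[[40,25,0,0,0,0],[80,50,0,0,0,0],[113,71,-20,0,0,0],[113,71,-60,0,0,0],[113,71,-100,0,0,0],[113,71,-108,0,0,0],[113,71,-108,0,0,0]]])

```text
t: 34.0
ee_pos: [0.48, -0.3141, 0.0491]
tool_rot: [1.0, -0.009, -0.001, -0.0]
force: [-0.4, 0.3, 0.9]
grip_width: 0.0
```

arm_command(plan=[[[0,0,-3,0,0,0],[0,0,-6,0,0,0],[0,0,-8,0,0,0],[0,0,-10,0,0,0],[0,0,-10,0,0,0]]])

```text
t: 34.5
ee_pos: [0.4797, -0.3154, 0.0398]
tool_rot: [1.0, -0.01, 0.0, 0.001]
force: [-0.1, -0.1, 0.8]
grip_width: -0.0003
```

arm_command(plan=[[[0,0,-2,0,0,0],[0,0,-4,0,0,0],[0,0,-5,0,0,0],[0,0,-5,0,0,0]]])

```text
t: 34.9
ee_pos: [0.4797, -0.3152, 0.0345]
tool_rot: [1.0, -0.01, 0.0, 0.001]
force: [-0.6, -0.8, 0.3]
grip_width: -0.0
```

arm_command(plan=[[[0,0,-1,0,0,0],[0,0,-2,0,0,0],[0,0,-3,0,0,0],[0,0,-3,0,0,0]]])

```text
t: 35.3
ee_pos: [0.4797, -0.3152, 0.0316]
tool_rot: [1.0, -0.009, 0.0, 0.001]
force: [0.1, 0.2, -0.5]
grip_width: -0.0001
```

arm_command(plan=[[[0,0,-1,0,0,0],[0,0,-2,0,0,0],[0,0,-3,0,0,0],[0,0,-3,0,0,0]]])

```text
t: 35.7
ee_pos: [0.4797, -0.3152, 0.0286]
tool_rot: [1.0, -0.009, 0.0, 0.001]
force: [0.4, -0.0, 0.5]
grip_width: 0.0001
```

arm_command(plan=[[[0,0,-1,0,0,0],[0,0,-2,0,0,0],[0,0,-2,0,0,0]]])

```text
t: 36.0
ee_pos: [0.4797, -0.3152, 0.0266]
tool_rot: [1.0, -0.009, 0.0, 0.001]
force: [-0.5, 0.1, 0.1]
grip_width: 0.0002
```

Run:
```python
from h import *
s=arm.get_state();print(s['t'],s['force'],s['ee_pos'])
t=crop(arm.grab_frame("top")[:,:,::-1],330,170,50,50,8);c=crop(arm.grab_frame("scene")[:,:,::-1],165,165,50,50,8)
print(proj("scene",s['ee_pos']),proj("top",s['ee_pos']))
cv2.imwrite("pics/g7.png",np.hstack([t,c]))
```

```text
36.0 [-0.48740258  0.05876928  0.10719759] [ 0.47971747 -0.31521165  0.02659843]
[[182.69020407 193.45166374]] [[354.50444575 209.82230768]]
```

View pics/g7.png

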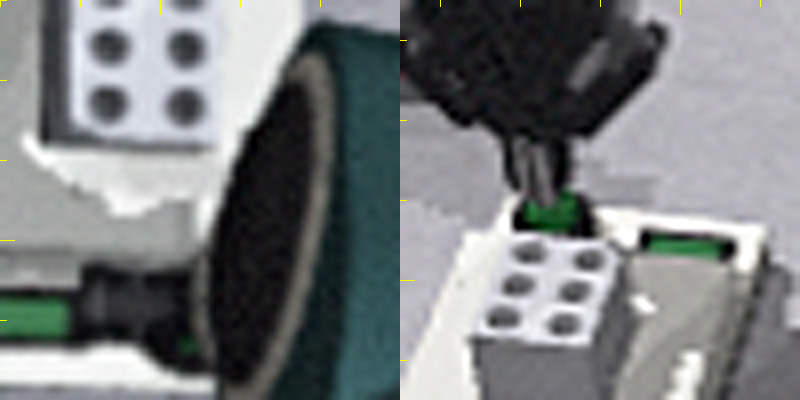

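Run:
```python
from h import *
t=cv2.imread("pics/scene0.png");u=cv2.imread("pics/top0.png")
def g(im,x0,y0,x1,y1):
    c=im[y0:y1,x0:x1].astype(int);m=((c[...,1]>c[...,2]+40)&(c[...,1]>c[...,0]+30)).astype(np.uint8)
    n,l,s,cc=cv2.connectedComponentsWithStats(m);i=1+s[1:,4].argmax();return (cc[i]+[x0,y0]+.5)*.64-.5,s[i]
a=g(t,270,285,300,310);b=g(u,540,312,570,345);print(a,b)
for z in(.02,.025,.03,.035,.04):print(z,unproj("scene",[a[0]],z)[0,:2].round(4),unproj("top",[b[0]],z)[0,:2].round(4))
```

```text
(array([183.36666667, 190.50444444]), array([12,  9, 10,  9, 72], dtype=int32)) (array([355.09272727, 209.79333333]), array([  9,  10,  13,  13, 132], dtype=int32))
0.02 [ 0.4582 -0.3194] [ 0.4801 -0.3183]
0.025 [ 0.4632 -0.3174] [ 0.4799 -0.3172]
0.03 [ 0.4683 -0.3154] [ 0.4797 -0.3161]
0.035 [ 0.4734 -0.3134] [ 0.4795 -0.315 ]
0.04 [ 0.4785 -0.3114] [ 0.4793 -0.3139]
```

Triangulation puts the button top near z≈0.037 at (0.479,-0.3145), while the picture shows the fingertips just at the green. There's no force yet, so I'll carry on in small steps.

arm_command(plan=[[[0,0,-1,0,0,0],[0,0,-2,0,0,0],[0,0,-2,0,0,0]]])

```text
t: 36.4
ee_pos: [0.4797, -0.3152, 0.0246]
tool_rot: [1.0, -0.009, 0.0, 0.001]
force: [-0.3, -0.2, -0.6]
grip_width: -0.0003
```

arm_command(plan=[[[0,0,-1,0,0,0],[0,0,-1,0,0,0]]])

```text
t: 36.6
ee_pos: [0.4797, -0.3152, 0.0236]
tool_rot: [1.0, -0.009, 0.0, 0.001]
force: [-0.0, 0.1, -0.1]
grip_width: -0.0002
```

arm_command(plan=[[[0,0,-1,0,0,0],[0,0,-2,0,0,0],[0,0,-2,0,0,0]]])

```text
t: 36.9
ee_pos: [0.4799, -0.3153, 0.0217]
tool_rot: [1.0, -0.009, 0.0, 0.001]
force: [-0.1, -0.8, 1.9]
grip_width: -0.0001
```

Run:
```python
from h import *
s=arm.get_state();print(s['t'],s['force'],s['ft_torque'],s['ee_pos'],proj("scene",s['ee_pos']))
c=crop(arm.grab_frame("scene")[:,:,::-1],165,165,40,40,15)
cv2.imwrite("pics/g8.png",c)
```

```text
36.9 [-0.12018951 -0.78981809  1.90854707] [-0.00695668  0.01129325 -0.0110119 ] [ 0.47985587 -0.31528627  0.02168755] [[182.82963148 194.49536755]]
```

View pics/g8.png

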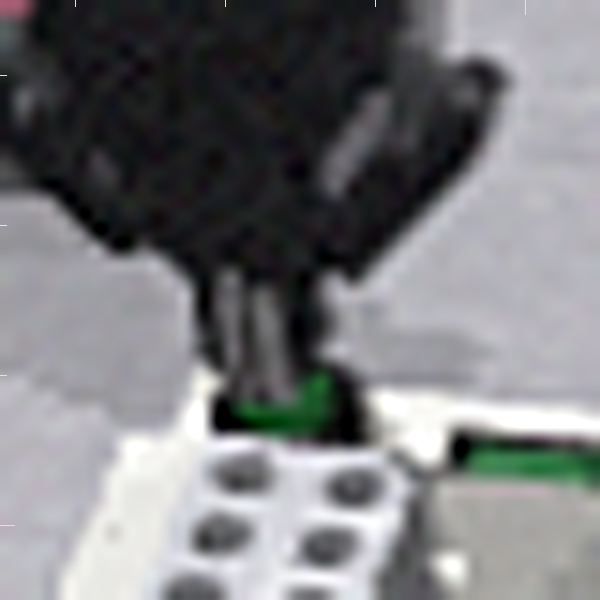

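The tips are now on the green (force just rising, tip slightly left of centre). Shift 2 mm and press through the 6 mm travel to the stop.

arm_command(plan=[[[0,2,2,0,0,0],[0,2,0,0,0,0],[0,2,-1,0,0,0],[0,2,-2,0,0,0],[0,2,-3,0,0,0],[0,2,-3,0,0,0]]])

```text
t: 37.55
ee_pos: [0.4799, -0.3131, 0.0187]
tool_rot: [1.0, -0.009, 0.0, 0.001]
force: [1.3, 2.2, 2.1]
grip_width: 0.0
```

arm_command(plan=[[[0,0,-1,0,0,0],[0,0,-2,0,0,0],[0,0,-2,0,0,0]]])

```text
t: 37.85
ee_pos: [0.4799, -0.3132, 0.0168]
tool_rot: [1.0, -0.009, 0.0, 0.001]
force: [1.6, 3.4, 5.1]
grip_width: -0.0001
```

arm_command(plan=[[[0,0,-1,0,0,0],[0,0,-1,0,0,0]]])

```text
t: 38.05
ee_pos: [0.48, -0.3132, 0.0165]
tool_rot: [1.0, -0.009, 0.0, 0.001]
force: [-3.9, 5.3, 20.1]
grip_width: 0.0001
```

arm_command(plan=[[[0,0,-1,0,0,0],[0,0,-1,0,0,0]]])

```text
t: 38.25
ee_pos: [0.4801, -0.3133, 0.0162]
tool_rot: [1.0, -0.009, 0.0, 0.001]
force: [-9.0, 8.0, 35.0]
grip_width: -0.0004
```

Hard stop after ~6 mm of travel at 35 N. Lift straight off and check.

arm_command(plan=[[[0,0,3,0,0,0],[0,0,10,0,0,0],[0,0,40,0,0,0],[0,0,80,0,0,0],[0,0,120,0,0,0],[-40,-20,130,0,0,0],[-80,-40,130,0,0,0],[-110,-60,130,0,0,0],[-110,-60,130,0,0,0],[-110,-60,130,0,0,0]]])

```text
t: 39.25
ee_pos: [0.369, -0.3739, 0.1449]
tool_rot: [1.0, -0.011, 0.0, 0.001]
force: [-0.0, 0.7, -0.3]
grip_width: -0.0002
```

Run:
```python
from h import *
s=arm.get_state();print(s['t'],s['force'],s['ee_pos'])
t=crop(arm.grab_frame("top")[:,:,::-1],80,80,300,160,2);c=crop(arm.grab_frame("scene")[:,:,::-1],160,170,60,60,5)
H=np.zeros((600,800,3),np.uint8)
H[:256,:480]=cv2.resize(t,(480,256),interpolation=cv2.INTER_AREA);H[260:560,:300]=c
H[260:560,310:710]=crop(arm.grab_frame("top")[:,:,::-1],305,145,80,60,5)
cv2.imwrite("pics/g9.png",H)
```

```text
39.25 [-0.01479854  0.70160655 -0.28480701] [ 0.36897662 -0.37387452  0.14487025]
```

View pics/g9.png

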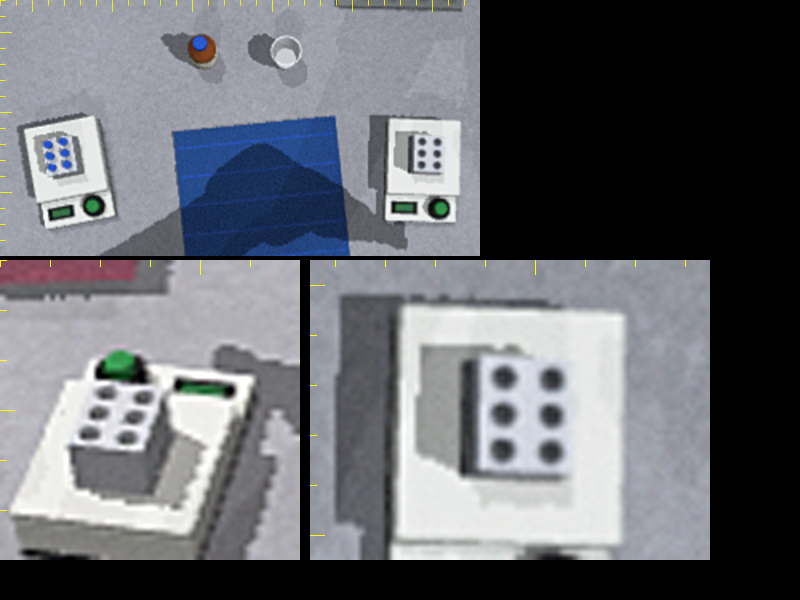

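The block sits level in the pocket with its wells up, and the button is back up. The other dock, bottle and beaker look untouched. Handing in.

```bash
python3 -c "
from bench import arm
print(arm.close_job())"
```

```text
the job is handed in; nothing more can be done
None
```

The block is turned over and seated wells up in the empty dock. I pressed that dock's green button to its stop and let go, then handed the job in at about 39 s.

**Turning:** I did it in two 90° flips on the mat with tilted grasps. I then regripped it vertically and lowered it into the pocket.

**Seating:** The tool met firm resistance at 48.1 mm, against 48 mm expected with the block fully home. It had gone below rim level without any contact force. The last picture shows the block level and wells up.

**Button:** It gave about 6 mm of travel, then a hard stop at 35 N, and the last picture shows it sprung back up. The loaded dock, bottle and beaker look as they were.

**Irregular points:**
- The first tilt direction, straight out from the robot, ran into joint 6's limit. I switched to tilting sideways with the block still held.
- On the second set-down I pressed the block onto the mat with about 49 N, through the finger pads rather than the gripper's body, then backed off.
- The button was first touched at a reported fingertip height of about 22 mm. My camera estimate of its top was 35–40 mm, and I never explained the difference.

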